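Clamp the chopping board to the worktop

TASK

Slide the wooden chopping board fully home, flush against the fence of the screw clamp. Then wind the clamp's crank clockwise until the pad meets the board, and snug it by feel, firmly but not overtight. Let go, and leave the tin, garlic and lemon alone.

Things in the scene. Friction and masses are not known exactly. Their poses are not given: they have to be found in the camera images.
- clamp: Grey hold-down screw clamp, fixed to the worktop. Origin: on the worktop, mid-face of its low fence (180 mm long, 18 mm high); x along the fence, -y out of its face towards the board. A column behind the fence (foot to y = +75 mm) bears an arm, underside 69 mm and top 105 mm above the worktop, reaching to y = -64 mm; the vertical screw passes through it at x = 0, y = -45 mm.
- screw: Turning screw with crank on top and a round rubber pad, 40 mm across, below. Origin on its vertical axis, 65 to 72 mm above the pad's underside (the pad is set differently each time); x points from axis to knob. Sinks 8 mm per clockwise turn (from above); the pad touches after 0.2 to 2.1 turns. Crank: flat bar 14 mm wide, top 42.5 mm above the origin; hub 26 mm across, top 46.5 mm above it.
- knob (a point): Middle of the crank's upright knob, 50 mm from the axis, 20 mm thick, 37 mm tall (17 mm of it above this point), fixed to the crank; closed fingers can push it round. It runs at about 1 N; once the pad touches, the push along its circle rises steeply: 8 N is snug, under 5 N too loose, over 12 N overtight. It stays where it is left.
- board: Brown wooden chopping board, loose on the worktop, 310 x 240 x 21 mm, 0.7 kg. Origin in the middle of its underside; x along its length, z up. It lies with one short side towards the fence, a few centimetres short of it and a little askew; pushed home, the whole short side touches the fence and the origin is 155 mm from the fence face.
- tin: Tin can, 86 mm across, 40 mm high; a bystander. Origin in the middle of its underside.
- garlic: Garlic bulb, about 60 mm; a bystander. Origin in the middle of its underside.
- lemon: Lemon, 78 x 55 x 56 mm; a bystander. Origin in the middle of its underside.

How it is judged (in metres and radians):
On the way:
1. the board lies home, flush against the fence, before the pad presses on it (y of board in the frame of clamp above -0.159 m and angle between the x axis of board and the y axis of clamp, either way round below 0.03 rad and contact force between screw and board below 1 N), for 0.2 s.
At the end, for the whole second after the job is handed in: The board is within 4 mm of the fence and within 0.03 rad of square to it, pressed by the clamp's pad with 25 to 95 N, and everything is at rest (y of board in the frame of clamp above -0.159 m and angle between the x axis of board and the y axis of clamp, either way round below 0.03 rad and contact force between screw and board between 25 and 95 N and linear speed of board below 0.01 m/s and angular speed of screw below 0.1 rad/s); the robot touches nothing.
It fails at once if the clamp is overtightened (more than 140 N on the board) (contact force between screw and board above 140 N).
It fails at once if the tin, garlic or lemon is moved by more than 20 mm (distance of any of tin, garlic, lemon from where it was at the start of the episode above 0.02 m).
It also fails if it takes over 72 s, if anything falls off the work surface, if the arm or the gripper's body presses on something with over 40 N, if the wrist force passes 120 N, or if a joint passes its speed limit or range.

ROBOT

A 6-joint arm with a two-finger parallel gripper is mounted at the origin on a cart in front of the work surface, level with it; the furniture and walls round the work are solid. World frame = base frame: x ahead of the robot, y to its left, z up, the work surface at z = 0. Lengths are in m, angles in degrees, forces in N, time in s.
With the tool pointing down it reaches from about 0.375 to 0.9 m from the base axis. Payload 3.1 kg.
Tool frame: the origin (TCP) lies at the very end of the fingers, on their centre line; the grasp point (between the pads) lies 19 mm behind it (bot.hold_point_z is the z of the grasp point in the tool frame, in m); z points along the fingers, y is the line along which they close (so a half turn about z gives the same grasp; the last joint's range is limited). The gripper opens to 87 mm and grips with 3 to 60 N. Pads are 19 mm wide; open, the fingers measure 117 mm over their backs; the gripper's body (75 mm by 190 mm) begins 51 mm behind the grasp point.
Start: joints at [52.97, 30.224, 82.088, -0, 67.689, -10.227], TCP at [0.282, 0.558, 0.223] pointing down, gripper open.
Joint ranges: [-176.69, 176.69], [-43.24, 126.21], [12.49, 139.97], [-82, 262], [0, 151.66], [-163.58, 163.58]. Speed limits (degrees/s): [159.86, 159.86, 180, 180, 180, 180].

INTERFACE

Orientations are given as a 3x3 rotation matrix whose columns are the frame's x, y, z axes.
In Python, from rig import bot, capture, camera_model gives the robot as it stands.
- The arm moves only by the tool apply_moves, never from a script. Its argument "plan" is text: rows parted by semicolons, each of 6 numbers parted by spaces: the shift along the tool's x, y, z in units of 0.05 m (1.0 is 0.05 m), then the turn, a rotation vector about the tool's x, y, z in units of 360 degrees (1.0 is 360 degrees). In form: dx dy dz ax ay az; .... A call has 1 to 10 rows; each row shifts and turns the commanded pose from where the row before left it, along the tool's axes as they then stand; what a row does not reach is not made up. A row lasts 1/12 s, in which the tool goes at most 41.7 mm and 7.16 degrees, less where a joint would pass 70% of its speed; a pose out of reach is approached as far as the arm can. A call with a number of a shift or a turn outside -1 to 1 is refused whole. A call with a gripper value outside its range is refused whole. "gripper" is the gripper command: -1 is shut, 1 is fully open, values between are in proportion, set as the call begins (left out, the last holds). The fingers move at their own pace and stop on an object; the grip force is fixed at half the most. Time passes only in rows, so rows that do not move let the fingers close. It gives the time, the measured TCP pose, the force, the opening and the grip force at its end, in the units of the state.
- bot.read_state(): the state, without advancing time (a new reading comes with each control period).
- capture(name): name is "scene" or "top" or "wrist"; returns the picture (400x640x3 uint8, red, green, blue); there is no depth.
- camera_model(name): a dict with "vertical_fov" (degrees; the focal length in pixels is half the picture's height over the tangent of half this angle, whatever the lens; pixels are square), "cx", "cy" (the principal point, pixels), "position" and "rotation" of the camera in the world; the wrist camera has in their place "hand_eye" (4x4, takes a point from camera to tool coordinates, whose origin is the TCP and whose axes are the flange's). Camera axes: x right, y down, z forward; pixel columns grow to the right and rows downward; lengths in m; the calibration is good to about 2 mm. A picture is of the moment at which its call begins: read the wrist's pose just before it. camera_model takes no time and is no camera call.
- bot.hand_in(): hands the job in; it is judged then, once.
The state is a dict: "time_s": time; "joint_positions": joint angles; "qvel": joint speeds; "tau": joint torques, N m; "position": TCP position; "tcp_rot": TCP orientation; "force": force on the tool from outside, world axes, zero at the start; "moment": the same for the moment, N m; "opening": opening from 0.0 (shut) to 1.0 (fully open); "grasp_force": force on a finger pad.
Only numpy, scipy, OpenCV 4.12 (cv2) and the standard library are available. Lean on these libraries where they do the work, as an engineer would, in place of code of your own. Each camera call takes 0.05 s, during which the arm holds its last target. There are 200 camera calls.

## Working session

There is one attempt and no reset: what is moved stays moved. The work goes in short steps, Python scripts to look and compute and a tool call to move; the robot and the scene stay as the last step left them, time stands still between calls to the robot, and variables do not carry over. Pictures are saved under pics/ and viewed, at most 10 in all, crops included, and the job is handed in when it is done.

Besides the shell and the picture viewer there is one more tool, called after "Emit:" in YAML: its name, and indented under it one key for each argument. apply_moves: Moves the arm, as the interface text tells. Its arguments: {"type":"object","properties":{"plan":{"type":"string"},"gripper":{"type":"number"}},"required":["plan"]}

```bash
mkdir -p pics; ls
python3 - <<'E'
from rig import bot,capture,camera_model
import cv2,numpy as np
s=bot.read_state();print(s['time_s'],s['position'],np.round(s['tcp_rot'],3))
for n in("scene","top"):
    cv2.imwrite(f"pics/{n}0.png",capture(n)[:,:,::-1]);m=camera_model(n);print(n,m)
print(camera_model("wrist"))
E
```

```text
pics
0.0 [0.28134837 0.55725785 0.22159001] [[-0.893  0.451 -0.001]
 [ 0.451  0.893 -0.002]
 [ 0.    -0.002 -1.   ]]
scene {'vertical_fov': 49.49722537968236, 'cx': 321.94801340709705, 'cy': 203.34840234027854, 'position': array([-0.22074907, -0.92360394,  1.15696505]), 'rotation': array([[ 0.80999045, -0.38423583,  0.44303306],
       [-0.5862749 , -0.54864153,  0.59604883],
       [ 0.01404302, -0.74253303, -0.66966223]])}
top {'vertical_fov': 44.48664037772953, 'cx': 322.2314992568652, 'cy': 201.55395790495612, 'position': array([-0.48190741,  0.4584371 ,  1.50564217]), 'rotation': array([[-0.41655304, -0.71431018,  0.56235623],
       [-0.90910947,  0.32601398, -0.25929686],
       [ 0.00188239, -0.61925427, -0.78518826]])}
{'vertical_fov': 60.57038487032204, 'cx': 317.5009962426194, 'cy': 196.80935018761474, 'hand_eye': array([[ 2.42394764e-04, -9.66980079e-01, -2.54851855e-01,
         7.09859400e-02],
       [ 9.99999895e-01,  3.33500992e-04, -3.14277001e-04,
        -1.43079447e-03],
       [ 3.88892946e-04, -2.54851752e-01,  9.66980058e-01,
        -1.63147269e-01],
       [ 0.00000000e+00,  0.00000000e+00,  0.00000000e+00,
         1.00000000e+00]])}
```

View pics/scene0.png

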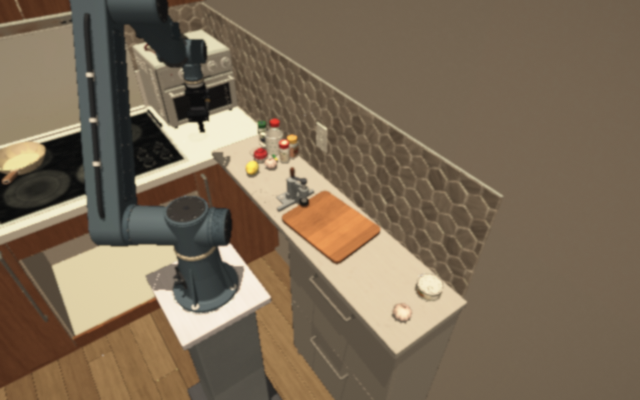

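View pics/top0.png

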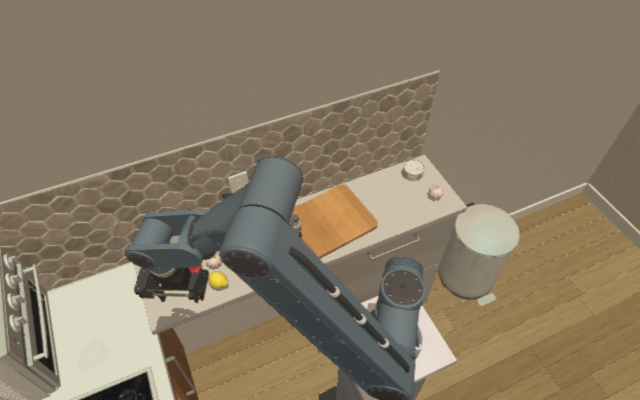

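The scene view shows the board around (331,226), the clamp at (296,190), the lemon at (252,168), one garlic at (402,312) and the tin at (430,287). In the top view the arm hides the clamp. I'll cast rough rays next.

```bash
cat > h.py <<'E'
from rig import bot,capture,camera_model
import cv2,numpy as np
def pose(n):
    m=camera_model(n);f=200/np.tan(np.radians(m['vertical_fov']/2))
    if n=='wrist':
        s=bot.read_state();T=np.eye(4);T[:3,:3]=s['tcp_rot'];T[:3,3]=s['position'];T=T@m['hand_eye'];R,p=T[:3,:3],T[:3,3]
    else:R,p=m['rotation'],m['position']
    return R,p,f,m['cx'],m['cy']
def ray(P,uv,z):
    R,p,f,cx,cy=P;uv=np.atleast_2d(uv).astype(float)
    d=np.c_[(uv[:,0]-cx)/f,(uv[:,1]-cy)/f,np.ones(len(uv))]@R.T
    return p+d*((z-p[2])/d[:,2])[:,None]
def proj(P,X):
    R,p,f,cx,cy=P;c=(np.atleast_2d(X)-p)@R;return c[:,:2]/c[:,2:]*f+[cx,cy]
E
python3 - <<'E'
from h import *
P=pose('scene')
for n,uv,z in [('bA',(325,193),.021),('bB',(379,228),.021),('bC',(337,259),.021),('bD',(284,219),.021),('knob',(293,171),.13),('hub?',(300,180),.11),('fenceL',(280,206),.01),('garlic',(402,312),.03),('tin',(430,287),.04),('lemon',(252,168),.03),('garlic2',(271,163),.03)]:
    print(n,ray(P,uv,z)[0].round(3))
a=cv2.imread('pics/scene0.png')[140:270,230:390];cv2.imwrite('pics/crop.png',cv2.resize(a,None,fx=4.9,fy=4.5,interpolation=2))
E
```

```text
bA [0.577 0.131 0.021]
bB [ 0.624 -0.143  0.021]
bC [ 0.406 -0.173  0.021]
bD [0.363 0.098 0.021]
knob [0.476 0.205 0.13 ]
hub? [0.481 0.165 0.11 ]
fenceL [0.394 0.179 0.01 ]
garlic [ 0.435 -0.461  0.03 ]
tin [ 0.567 -0.448  0.04 ]
lemon [0.413 0.432 0.03 ]
garlic2 [0.497 0.416 0.03 ]
```

View pics/crop.png

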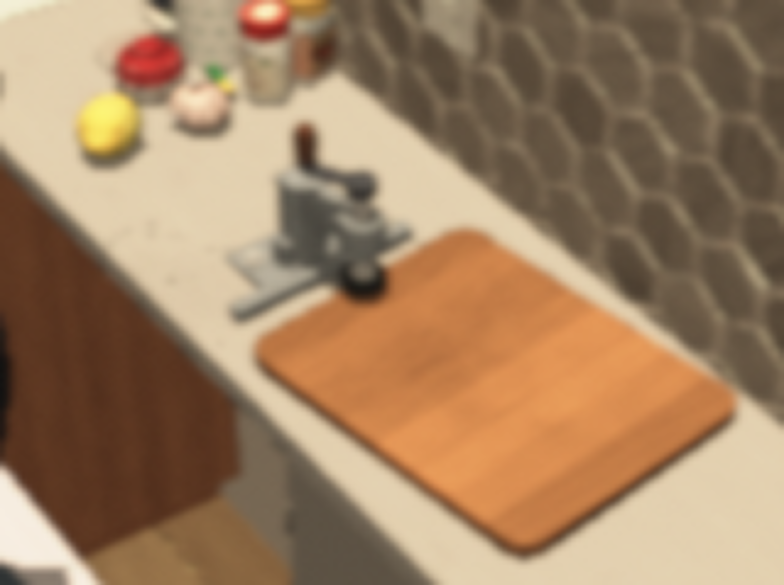

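The crop shows the fence running roughly along world x at y≈0.18. The board is about 4 cm short of it, and the knob sits over the column. Next is a planning helper and a wrist viewing pose.

```bash
cat >> h.py <<'E'
from scipy.spatial.transform import Rotation as Ro
def Rdown(yaw):
    c,s=np.cos(np.radians(yaw)),np.sin(np.radians(yaw));return np.array([[c,s,0],[s,-c,0],[0,0,-1.]])
def rows(wps,p=None,R=None):
    """wps: list of (pos,yaw,nrows); prints rows in tool units"""
    s=bot.read_state();p=s['position'] if p is None else np.array(p,float);R=s['tcp_rot'] if R is None else R
    out=[]
    for q,yaw,n in wps:
        q=np.array(q,float);rv=Ro.from_matrix(R.T@Rdown(yaw)).as_rotvec();st=(q-p)/n
        for k in range(n):
            d=R.T@st;out.append(' '.join(f'{v:.3f}' for v in [*(d/.05),*(rv/n/2/np.pi)]));R=R@Ro.from_rotvec(rv/n).as_matrix()
        p=q
    for i in range(0,len(out),10):print('; '.join(out[i:i+10]))
    return p,R
E
python3 - <<'E'
from h import *
rows([((.48,.15,.33),90,15)])
E
```

```text
-0.481 -0.366 -0.144 -0.000 0.000 0.012; -0.507 -0.329 -0.144 -0.000 0.000 0.012; -0.530 -0.291 -0.144 -0.000 0.000 0.012; -0.550 -0.251 -0.144 -0.000 0.000 0.012; -0.567 -0.210 -0.144 -0.000 0.000 0.012; -0.580 -0.168 -0.144 -0.000 0.000 0.012; -0.591 -0.125 -0.144 -0.000 0.000 0.012; -0.599 -0.081 -0.144 -0.000 0.000 0.012; -0.603 -0.037 -0.144 -0.000 0.000 0.012; -0.604 0.007 -0.144 -0.000 0.000 0.012
-0.602 0.052 -0.144 -0.000 0.000 0.012; -0.597 0.096 -0.144 -0.000 0.000 0.012; -0.588 0.140 -0.144 -0.000 0.000 0.012; -0.576 0.182 -0.144 -0.000 0.000 0.012; -0.561 0.224 -0.144 -0.000 0.000 0.012
```

Emit:
apply_moves:
  plan: "-0.48 -0.37 -0.14 0 0 0.012; -0.51 -0.33 -0.14 0 0 0.012; -0.53 -0.29 -0.14 0 0 0.012; -0.55 -0.25 -0.14 0 0 0.012; -0.57 -0.21 -0.14 0 0 0.012; -0.58 -0.17 -0.14 0 0 0.012; -0.59 -0.13 -0.14 0 0 0.012; -0.6 -0.08 -0.14 0 0 0.012; -0.6 -0.04 -0.14 0 0 0.012; -0.6 0.01 -0.14 0 0 0.012"

```text
time_s: 0.93
position: [0.4116, 0.2834, 0.2925]
tcp_rot: [[-0.339, 0.941, -0.001], [0.941, 0.339, -0.0], [-0.0, -0.001, -1.0]]
force: [1.1, 0.5, 0.4]
opening: 1.0
grasp_force: 0.0
```

Emit:
apply_moves:
  plan: "-0.6 0.05 -0.14 0 0 0.012; -0.6 0.1 -0.14 0 0 0.012; -0.59 0.14 -0.14 0 0 0.012; -0.58 0.18 -0.14 0 0 0.012; -0.56 0.22 -0.14 0 0 0.012; 0 0 0 0 0 0; 0 0 0 0 0 0"

```text
time_s: 1.52
position: [0.4752, 0.1462, 0.3275]
tcp_rot: [[0.031, 1.0, -0.0], [1.0, -0.031, 0.0], [0.0, -0.0, -1.0]]
force: [0.1, 0.7, 0.1]
opening: 1.002
grasp_force: 0.0
```

Run:
```python
from h import *
s=bot.read_state();print(s['time_s'],s['position'],s['tcp_rot'].round(3).tolist() if hasattr(s['tcp_rot'],'tolist') else s['tcp_rot'],s['joint_positions'])
P=pose('wrist');im=capture('wrist');np.savez('w1.npz',R=P[0],p=P[1],k=P[2:],im=im)
cv2.imwrite('pics/w1.png',im[:,:,::-1])
cv2.imwrite('pics/top1.png',capture('top')[:,:,::-1])
```

```text
1.5167 [0.47518941 0.1462017  0.32752837] [[0.031, 1.0, -0.0], [1.0, -0.031, 0.0], [0.0, -0.0, -1.0]] [4.19050401e+00 1.34430704e+01 9.18049038e+01 1.69859445e-02
 7.47516791e+01 5.94334832e+00]
```

View pics/w1.png

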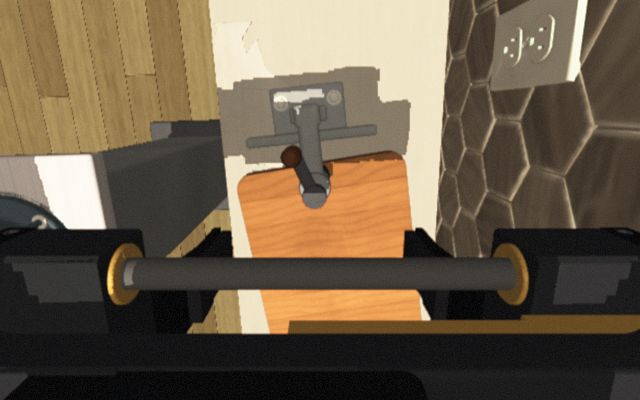

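Wrist view: the fence runs (247,143)–(377,129), the hub is near (314,187), the dark-red knob near (290,157), and the board's near edge goes from about (250,177) to (395,153). Now to measure these.

Run:
```python
from h import *
d=np.load('w1.npz');P=(d['R'],d['p'],*d['k']);im=d['im']
hsv=cv2.cvtColor(im,cv2.COLOR_RGB2HSV)
F=ray(P,[(247,146),(377,131),(247,138),(377,125)],.018);print('fence low/high edge',F.round(4).tolist(),np.linalg.norm(F[1]-F[0]))
m=cv2.inRange(hsv,(5,100,150),(20,255,255))
print('board mask',m.sum()/255)
def fit(px):
    X=ray(P,px,.021)[:,:2].astype(np.float32);l=cv2.fitLine(X,cv2.DIST_HUBER,0,1e-4,1e-4).ravel()
    r=np.abs((X-l[2:])@[-l[1],l[0]]);return l,np.median(r),np.percentile(r,95)
L=[];Rr=[];T=[]
for v in range(196,232):
    c=np.flatnonzero(m[v]);L.append((c[0],v));Rr.append((c[-1],v))
for u in list(range(252,280))+list(range(335,392)):
    c=np.flatnonzero(m[:,u]);T.append((u,c[0]))
for n,q in(('L',L),('R',Rr),('T',T)):
    l,a,b=fit(q);print(n,q[0],q[-1],l.round(4),'ang',np.degrees(np.arctan2(l[1],l[0])).round(2),a,b)
k=cv2.inRange(hsv,(0,60,20),(15,255,140))[140:170,275:305];ys,xs=np.nonzero(k);print('knob',len(xs),xs.mean()+275,ys.mean()+140,xs.min()+275,xs.max()+275,ys.min()+140,ys.max()+140)
c=im[110:230,235:415];cv2.imwrite('pics/w1c.png',cv2.resize(c,None,fx=4.4,fy=4.4,interpolation=2)[:,:,::-1])
```

```text
fence low/high edge [[0.3767, 0.1655, 0.018], [0.5549, 0.1803, 0.018], [0.3776, 0.1763, 0.018], [0.5548, 0.1883, 0.018]] 0.17884976469955674
board mask 38262.0
L (np.int64(238), 196) (np.int64(206), 231) [0.8663 0.4996 0.3368 0.0743] ang 29.97 0.0047374545 0.009519148
R (np.int64(408), 196) (np.int64(403), 231) [ 0.1311 -0.9914  0.6026  0.0659] ang -82.47 0.0003548984 0.0032024
T (252, np.int64(175)) (391, np.int64(160)) [0.9964 0.0844 0.4724 0.1343] ang 4.84 0.00086400064 0.002280753
knob 399 290.50125313283206 157.2531328320802 275 301 145 169
```

View pics/w1c.png

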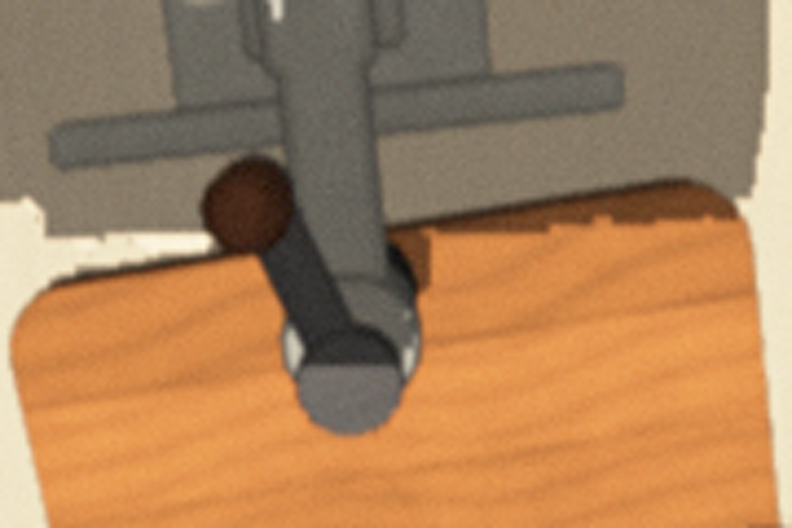

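Run:
```python
from h import *
d=np.load('w1.npz');P=(d['R'],d['p'],*d['k']);print('cam',P[1].round(3))
px=lambda *a:np.array(a)/4.4+[235,110]
ang=lambda A:np.degrees(np.arctan2(A[1,1]-A[0,1],A[1,0]-A[0,0])).round(2)
for n,q,z in[('fence lo',px((52,168),(622,105)),.018),('fence hi',px((50,130),(620,65)),.018),('board L',px((12,340),(45,520)),.021),('board R',px((742,260),(774,500)),.021),('board T',px((100,284),(660,192)),.021)]:
    A=ray(P,q,z);print(n,A[:,:2].round(4).tolist(),ang(A),np.linalg.norm(A[1]-A[0]).round(4))
A=ray(P,px((52,168),(622,105)),.018).mean(0)[:2];B=ray(P,px((52,168),(622,105)),.018);u=(B[1]-B[0])[:2];u/=np.linalg.norm(u);v=np.array([-u[1],u[0]])
ax=A-.045*v;print('origin',A,'axis',ax)
# screw origin height: hub top at zo+.0465, centre on axis
for zo in np.arange(.085,.116,.005):
    h=ray(P,px((350,383)),zo+.0465)[0];k=ray(P,px((248,198)),zo+.0795)[0]
    print(zo.round(3),'hub err mm',((h[:2]-ax)*1e3).round(1),'knob r',(np.linalg.norm(k[:2]-ax)*1e3).round(1),'ang',np.degrees(np.arctan2(*(k[:2]-ax)[::-1])).round(1), 'hubrad',np.linalg.norm((ray(P,px((402,383)),zo+.0465)-ray(P,px((298,383)),zo+.0465)))*500)
```

```text
cam [0.475 0.215 0.491]
fence lo [[0.3762, 0.1625], [0.5541, 0.1765]] 4.51 0.1785
fence hi [[0.3766, 0.1743], [0.5533, 0.1887]] 4.67 0.1774
board L [[0.3595, 0.1084], [0.3649, 0.0472]] -84.95 0.0615
board R [[0.5921, 0.1273], [0.6053, 0.0469]] -80.66 0.0815
board T [[0.389, 0.1258], [0.5658, 0.1496]] 7.68 0.1784
origin [0.46515749 0.16950496] axis [0.46869729 0.1246444 ]
0.085 hub err mm [ 0.4 -4.5] knob r 50.4 ang 113.1 hubrad 12.822760633352258
0.09 hub err mm [ 0.5 -3.2] knob r 50.9 ang 112.4 hubrad 12.644269422454936
0.095 hub err mm [ 0.6 -1.9] knob r 51.4 ang 111.7 hubrad 12.465778211557618
0.1 hub err mm [ 0.7 -0.5] knob r 51.8 ang 111.0 hubrad 12.287287000660323
0.105 hub err mm [0.8 0.8] knob r 52.3 ang 110.3 hubrad 12.10879578976303
0.11 hub err mm [0.8 2.1] knob r 52.8 ang 109.6 hubrad 11.93030457886571
0.115 hub err mm [0.9 3.4] knob r 53.3 ang 109.0 hubrad 11.751813367968415
```

Run:
```python
from h import *
p,R=rows([((.509,-.235,.10),94.5,12)])
print();p,R=rows([((.509,-.235,.008),94.5,4),((.5055,-.195,.008),94.5,3),((.502,-.153,.008),94.5,8)],p,R)
```

```text
-0.636 0.077 0.378 -0.000 -0.000 -0.001; -0.637 0.071 0.378 -0.000 -0.000 -0.001; -0.637 0.065 0.378 -0.000 -0.000 -0.001; -0.638 0.060 0.378 -0.000 -0.000 -0.001; -0.638 0.054 0.378 -0.000 -0.000 -0.001; -0.639 0.048 0.378 -0.000 -0.000 -0.001; -0.639 0.043 0.378 -0.000 -0.000 -0.001; -0.640 0.037 0.378 -0.000 -0.000 -0.001; -0.640 0.031 0.378 -0.000 -0.000 -0.001; -0.640 0.026 0.378 -0.000 -0.000 -0.001
-0.640 0.020 0.378 -0.000 -0.000 -0.001; -0.640 0.014 0.378 -0.000 -0.000 -0.001

0.000 -0.000 0.460 0.000 0.000 0.000; 0.000 -0.000 0.460 0.000 0.000 0.000; 0.000 -0.000 0.460 0.000 0.000 0.000; 0.000 -0.000 0.460 0.000 0.000 0.000; 0.268 -0.002 0.000 0.000 0.000 0.000; 0.268 -0.002 0.000 0.000 0.000 0.000; 0.268 -0.002 0.000 0.000 0.000 0.000; 0.105 -0.000 0.000 0.000 0.000 0.000; 0.105 -0.000 0.000 0.000 0.000 0.000; 0.105 -0.000 0.000 0.000 0.000 0.000
0.105 -0.000 0.000 0.000 0.000 0.000; 0.105 -0.000 0.000 0.000 0.000 0.000; 0.105 -0.000 0.000 0.000 0.000 0.000; 0.105 -0.000 0.000 0.000 0.000 0.000; 0.105 -0.000 0.000 0.000 0.000 0.000
```

Emit:
apply_moves:
  plan: "-0.64 0.05 0.38 0 0 0; -0.64 0.05 0.38 0 0 0; -0.64 0.05 0.38 0 0 0; -0.64 0.05 0.38 0 0 0; -0.64 0.05 0.38 0 0 0; -0.64 0.05 0.38 0 0 0; -0.64 0.05 0.38 0 0 0; -0.64 0.05 0.38 0 0 0; -0.64 0.05 0.38 0 0 0; -0.64 0.05 0.38 0 0 -0.0175"

```text
time_s: 2.45
position: [0.4905, -0.1728, 0.1363]
tcp_rot: [[-0.086, 0.996, -0.001], [0.996, 0.086, 0.001], [0.001, -0.001, -1.0]]
force: [-0.4, -0.1, 0.7]
opening: 0.996
grasp_force: 0.0
```

Emit:
apply_moves:
  plan: "-0.64 0.0 0.38 0 0 0; -0.64 0 0.38 0 0 0; 0 0 0 0 0 0; 0 0 0 0 0 0"

```text
time_s: 2.78
position: [0.4955, -0.2365, 0.0979]
tcp_rot: [[-0.081, 0.997, -0.003], [0.997, 0.081, 0.002], [0.003, -0.002, -1.0]]
force: [-0.9, 0.7, 0.3]
opening: 1.005
grasp_force: 0.0
```

Emit:
apply_moves:
  plan: "0 0.27 0 0 0 0; 0 0 0.45 0 0 0; 0 0 0.45 0 0 0; 0 0 0.45 0 0 0; 0 0 0.4 0 0 0; 0.25 0 0 0 0 0; 0.25 0 0 0 0 0; 0.25 0 0 0 0 0; 0.1 0 0 0 0 0; 0.1 0 0 0 0 0"

```text
time_s: 3.62
position: [0.506, -0.1868, 0.0135]
tcp_rot: [[-0.084, 0.996, 0.002], [0.996, 0.084, -0.001], [-0.001, 0.001, -1.0]]
force: [-0.1, -0.4, -0.1]
opening: 0.999
grasp_force: 0.0
```

Emit:
apply_moves:
  plan: "0.08 0 0.08 0 0 0; 0.08 0 0 0 0 0; 0.08 0 0 0 0 0; 0.08 0 0 0 0 0; 0.08 0 0 0 0 0; 0.06 0 0 0 0 0; 0.06 0 0 0 0 0; 0.05 0 0 0 0 0; 0.05 0 0 0 0 0; 0 0 0 0 0 0"

```text
time_s: 4.45
position: [0.504, -0.1591, 0.0086]
tcp_rot: [[-0.083, 0.997, 0.002], [0.997, 0.083, -0.003], [-0.003, 0.002, -1.0]]
force: [-0.5, -5.6, 2.1]
opening: 0.998
grasp_force: 2.2
```

Pushing against about 5 N of friction; I'll continue.

Emit:
apply_moves:
  plan: "0.06 0 0 0 0 0; 0.06 0 0 0 0 0; 0.05 0 0 0 0 0; 0.05 0 0 0 0 0; 0.03 0 0 0 0 0; 0 0 0 0 0 0; 0 0 0 0 0 0"

```text
time_s: 5.03
position: [0.5034, -0.1502, 0.0087]
tcp_rot: [[-0.086, 0.996, 0.003], [0.996, 0.086, -0.007], [-0.008, 0.003, -1.0]]
force: [-4.2, -17.6, 2.1]
opening: 1.003
grasp_force: 8.3
```

Emit:
apply_moves:
  plan: "0.04 0 0 0 0 0; 0.04 0 0 0 0 0; 0 0 0 0 0 0; 0 0 0 0 0 0"

```text
time_s: 5.37
position: [0.5045, -0.1502, 0.0088]
tcp_rot: [[-0.088, 0.996, 0.006], [0.996, 0.088, -0.013], [-0.013, 0.005, -1.0]]
force: [-6.6, -29.3, -1.6]
opening: 1.002
grasp_force: 14.3
```

Run:
```python
from h import *
im=capture('scene');c=im[150:270,240:390];cv2.imwrite('pics/s2.png',cv2.resize(c,None,fx=5,fy=5,interpolation=2)[:,:,::-1])
```

```text
(no output)
```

View pics/s2.png

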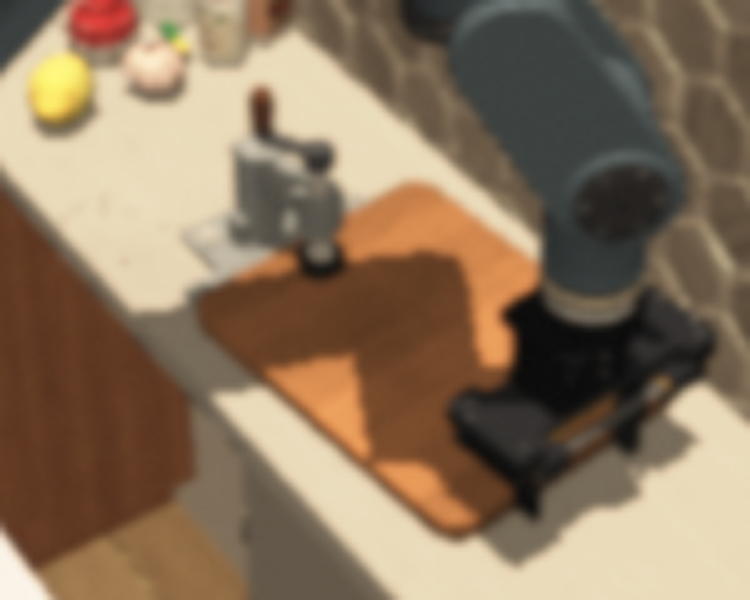

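The view shows the board square against the fence with no visible gap along its short side, and 29 N of push no longer moves it. Now I retreat, then look again with the arm clear.

Emit:
apply_moves:
  plan: "-0.3 0 0 0 0 0; -0.4 0 0 0 0 0; -0.3 0 0 0 0 0; 0 0 -0.7 0 0 0; 0 0 -0.75 0 0 0; 0 0 -0.75 0 0 0; 0 0 -0.75 0 0 0; 0 0 -0.75 0 0 0; 0 0 -0.7 0 0 0; 0 0 -0.5 0 0 0"
  gripper: -1

```text
time_s: 6.25
position: [0.5063, -0.191, 0.2564]
tcp_rot: [[-0.081, 0.997, 0.003], [0.997, 0.081, -0.001], [-0.001, 0.003, -1.0]]
force: [0.2, -0.2, 1.2]
opening: 0.323
grasp_force: 0.0
```

Run:
```python
from h import *
s=bot.read_state();print(s['position'],s['opening'],s['joint_positions'])
a=np.mean([capture('scene') for _ in range(6)],0).astype(np.uint8);np.save('s3.npy',a)
c=a[165:225,260:340];cv2.imwrite('pics/s3.png',cv2.resize(c,None,fx=10,fy=10,interpolation=2)[:,:,::-1])
P=pose('scene')
print('pad near-edge/axis proj for z', [(z,(proj(P,(.458,.108,z))-[260,165]).round(2)*10) for z in(.021,.026,.031,.036,.041)])
E=[(.3762,.1625,.018),(.5541,.1765,.018)];print('fence ends',(proj(P,E)-[260,165]).round(2)*10)
p,R=rows([((.44,.08,.33),201,20)])
```

```text
[ 0.50630988 -0.19095469  0.25640127] 0.3232403057556566 [-3.25389450e+01  2.13552659e+01  9.19878719e+01  7.17086602e-02
  6.64705038e+01 -3.72253153e+01]
pad near-edge/axis proj for z [(0.021, array([[435.8, 426.7]])), (0.026, array([[435.6, 417.2]])), (0.031, array([[435.4, 407.6]])), (0.036, array([[435.2, 398. ]])), (0.041, array([[435. , 388.3]]))]
fence ends [[181.  436.5]
 [537.4 246.6]]
0.275 -0.042 -0.078 0.000 -0.000 -0.015; 0.277 -0.017 -0.078 0.000 -0.000 -0.015; 0.278 0.009 -0.078 0.000 -0.000 -0.015; 0.276 0.035 -0.078 0.000 -0.000 -0.015; 0.271 0.060 -0.078 0.000 -0.000 -0.015; 0.265 0.085 -0.078 0.000 -0.000 -0.015; 0.256 0.109 -0.078 0.000 -0.000 -0.015; 0.244 0.132 -0.078 0.000 -0.000 -0.015; 0.231 0.154 -0.078 0.000 -0.000 -0.015; 0.216 0.175 -0.078 0.000 -0.000 -0.015
0.199 0.194 -0.078 0.000 -0.000 -0.015; 0.180 0.212 -0.078 0.000 -0.000 -0.015; 0.159 0.228 -0.078 0.000 -0.000 -0.015; 0.137 0.241 -0.079 0.000 -0.000 -0.015; 0.115 0.253 -0.079 0.000 -0.000 -0.015; 0.091 0.263 -0.079 0.000 -0.000 -0.015; 0.066 0.270 -0.079 0.000 -0.000 -0.015; 0.041 0.275 -0.079 0.000 -0.000 -0.015; 0.015 0.277 -0.079 0.000 -0.000 -0.015; -0.011 0.278 -0.079 0.000 -0.000 -0.015
```

View pics/s3.png

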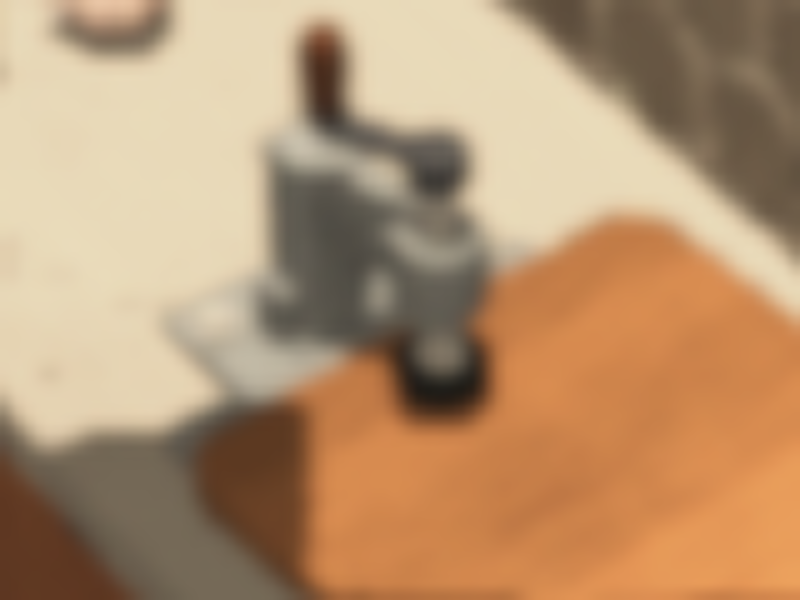

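The picture shows the board flush along the fence, with the pad (centre column about 440) ending near row 415, only a few mm above the board. I'll refine that from the intensity profile while the arm moves to the crank.

Emit:
apply_moves:
  plan: "0.55 -0.06 -0.15 0 0 -0.0175; 0.55 0 -0.15 0 0 -0.0175; 0.55 0.07 -0.15 0 0 -0.0175; 0.54 0.13 -0.15 0 0 -0.0175; 0.52 0.18 -0.15 0 0 -0.0175; 0.5 0.24 -0.15 0 0 -0.0175; 0.47 0.3 -0.15 0 0 -0.0175; 0.43 0.35 -0.15 0 0 -0.0175; 0.39 0.4 -0.15 0 0 -0.0175; 0.34 0.44 -0.15 0 0 -0.0175"

```text
time_s: 7.38
position: [0.4553, 0.0833, 0.3263]
tcp_rot: [[-0.927, 0.375, -0.005], [0.375, 0.927, 0.001], [0.005, -0.001, -1.0]]
force: [1.0, 0.5, -0.4]
opening: 0.006
grasp_force: 0.0
```

Run:
```python
from h import *
P=pose('scene');a=np.load('s3.npy')
print('pad col 303..305 R channel rows 198..212',a[198:213,303:306,0].mean(1).round(0))
print('pad row widths r=203:',a[203,296:313,0])
print('knob col',a[164:180,291:294].mean(1).round(0).tolist())
for zo in(.09,.095,.1,.105):
    print(zo,'knob top px',proj(P,(.4505,.1715,zo+.0795)).round(1),'hub',proj(P,(.469,.1246,zo+.0465)).round(1),'bar top at knob',proj(P,(.4505,.1715,zo+.0425)).round(1))
s=bot.read_state();print(s['position'],s['joint_positions'].round(1),s['opening'])
rows([((.44,.07,.33),201,10)])
```

```text
pad col 303..305 R channel rows 198..212 [106. 117. 121. 106.  71.  40.  35.  56.  98. 151. 195. 211. 211. 209.
 207.]
pad row widths r=203: [194 188 168 123  69  39  36  40  41  38  35  49  99 163 201 212 215]
knob col [[232.0, 217.0, 184.0], [230.0, 214.0, 181.0], [219.0, 196.0, 163.0], [187.0, 155.0, 124.0], [151.0, 110.0, 82.0], [121.0, 80.0, 56.0], [99.0, 64.0, 44.0], [86.0, 57.0, 40.0], [82.0, 56.0, 40.0], [83.0, 58.0, 42.0], [83.0, 59.0, 45.0], [79.0, 60.0, 47.0], [79.0, 66.0, 55.0], [94.0, 86.0, 76.0], [128.0, 121.0, 108.0], [164.0, 156.0, 139.0]]
0.09 knob top px [[291.7 169.6]] hub [[303.1 181.2]] bar top at knob [[292.1 177.4]]
0.095 knob top px [[291.7 168.5]] hub [[303.1 180.2]] bar top at knob [[292.  176.3]]
0.1 knob top px [[291.7 167.4]] hub [[303.  179.1]] bar top at knob [[292.  175.3]]
0.105 knob top px [[291.6 166.3]] hub [[303. 178.]] bar top at knob [[291.9 174.2]]
[0.45534985 0.08331478 0.32633356] [ -3.5  10.5  95.9   0.   73.8 -71.5] 0.006107355588861465
0.019 -0.036 -0.007 0.000 -0.000 -0.012; 0.021 -0.035 -0.007 0.000 -0.000 -0.012; 0.024 -0.033 -0.007 0.000 -0.000 -0.012; 0.026 -0.031 -0.007 0.000 -0.000 -0.012; 0.028 -0.029 -0.007 0.000 -0.000 -0.012; 0.030 -0.027 -0.007 0.000 -0.000 -0.012; 0.032 -0.025 -0.007 0.000 -0.000 -0.012; 0.034 -0.022 -0.007 0.000 -0.000 -0.012; 0.036 -0.019 -0.007 0.000 -0.000 -0.012; 0.037 -0.017 -0.007 0.000 -0.000 -0.012
```

```bash
cat >> h.py <<'E'
AX=np.array([.469,.1246])
def fp(th,D=.025,r=.05):
    a=np.radians(th);return AX+r*np.array([np.cos(a),np.sin(a)])-D*np.array([np.sin(a),-np.cos(a)])
E
python3 - <<'E'
from h import *
p,R=rows([((*fp(130),.29),202,7),((*fp(130),.152),202,3)])
p,R=rows([((*fp(th),.152-.002*(130-th)/90),202,1) for th in range(121,30,-9)],p,R)
E
```

```text
0.167 0.128 0.104 0.000 -0.000 -0.017; 0.152 0.146 0.104 0.000 -0.000 -0.017; 0.135 0.161 0.104 0.000 -0.000 -0.017; 0.117 0.175 0.104 0.000 -0.000 -0.017; 0.097 0.187 0.104 0.000 -0.000 -0.017; 0.076 0.197 0.104 0.000 -0.000 -0.017; 0.054 0.204 0.104 0.000 -0.000 -0.017; 0.000 0.000 0.920 -0.000 -0.000 0.000; 0.000 0.000 0.920 -0.000 -0.000 0.000; 0.000 0.000 0.920 -0.000 -0.000 0.000
-0.134 0.113 0.004 -0.000 0.000 0.000; -0.150 0.091 0.004 0.000 0.000 0.000; -0.163 0.066 0.004 0.000 0.000 0.000; -0.171 0.040 0.004 0.000 0.000 0.000; -0.175 0.012 0.004 0.000 0.000 0.000; -0.175 -0.015 0.004 0.000 0.000 0.000; -0.170 -0.042 0.004 0.000 0.000 0.000; -0.162 -0.068 0.004 0.000 0.000 0.000; -0.149 -0.093 0.004 0.000 0.000 0.000; -0.133 -0.115 0.004 0.000 0.000 0.000
-0.113 -0.134 0.004 0.000 0.000 0.000
```

Emit:
apply_moves:
  plan: "0.17 0.13 0.1 0 0 -0.0172; 0.15 0.15 0.1 0 0 -0.0172; 0.14 0.16 0.1 0 0 -0.0172; 0.12 0.18 0.1 0 0 -0.0172; 0.1 0.19 0.1 0 0 -0.0172; 0.08 0.2 0.1 0 0 -0.0172; 0.05 0.2 0.1 0 0 -0.0172; 0 0 0.6 0 0 0; 0 0 0.6 0 0 0; 0 0 0 0 0 0"

```text
time_s: 8.22
position: [0.4143, 0.1462, 0.2273]
tcp_rot: [[-0.933, -0.359, -0.015], [-0.359, 0.933, -0.001], [0.015, 0.004, -1.0]]
force: [-1.6, -0.2, 0.1]
opening: 0.006
grasp_force: 0.0
```

Run:
```python
from h import *
s=bot.read_state();print(s['position'],s['joint_positions'].round(1),np.degrees(np.arctan2(s['tcp_rot'][1,0],s['tcp_rot'][0,0])))
rows([((*fp(130),.152),202,3)])
```

```text
[0.41431774 0.14619399 0.2273465 ] [   4.8   15.9  106.7    0.    58.3 -106.3] -158.95583649773383
-0.030 -0.006 0.502 0.000 -0.001 -0.001; -0.027 -0.006 0.502 0.000 -0.001 -0.001; -0.025 -0.005 0.502 0.000 -0.001 -0.001
```

Emit:
apply_moves:
  plan: "-0.02 0 0.5 0 0 0; -0.02 0 0.5 0 0 0; -0.02 0 0.5 0 0 0; 0 0 0 0 0 0; 0 0 0 0 0 0"

```text
time_s: 8.63
position: [0.4215, 0.1474, 0.1574]
tcp_rot: [[-0.933, -0.359, -0.004], [-0.359, 0.933, -0.0], [0.004, 0.001, -1.0]]
force: [0.4, -0.2, -0.4]
opening: 0.007
grasp_force: 0.0
```

Emit:
apply_moves:
  plan: "-0.13 0.11 0 0 0 0; -0.15 0.09 0 0 0 0; -0.16 0.07 0 0 0 0; -0.17 0.04 0 0 0 0; -0.18 0.01 0 0 0 0; 0 0 0 0 0 0"

```text
time_s: 9.13
position: [0.4564, 0.1778, 0.1588]
tcp_rot: [[-0.933, -0.36, 0.004], [-0.36, 0.933, 0.001], [-0.004, -0.001, -1.0]]
force: [0.3, 0.6, 0.4]
opening: 0.003
grasp_force: 0.0
```

Run:
```python
from h import *
im=capture('scene');c=im[150:210,270:330];cv2.imwrite('pics/s4.png',cv2.resize(c,None,fx=9,fy=9,interpolation=2)[:,:,::-1])
P=pose('scene');
for th in(112,80,70):
    k=fp(th,0);print(th,(proj(P,(*k,.17))-[270,150])*9)
```

```text
112 [[195.86752282 175.88276071]]
80 [[247.49680083 149.36160852]]
70 [[267.36017194 145.05315648]]
```

View pics/s4.png

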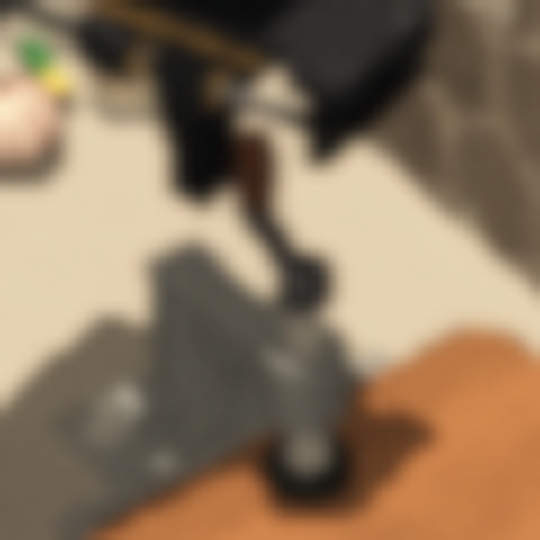

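The knob moved as wanted, to about (255,165) in the crop, so θ≈78°. The fingers are behind it and clear of the crank bar.

Run:
```python
from h import *
print(fp(78))
p,R=rows([((*fp(th),.157-.0222*(78-th)/1000),202,1) for th in range(69,14,-9)])
p,R=rows([((*fp(th),.157-.0222*(78-th)/1000),202-(15-th),1) for th in range(8,-50,-7)],p,R)
```

```text
[0.45494189 0.17870517]
-0.177 -0.007 0.033 -0.000 0.000 -0.003; -0.164 -0.063 0.004 -0.000 0.000 -0.000; -0.152 -0.088 0.004 -0.000 0.000 -0.000; -0.136 -0.110 0.004 0.000 0.000 -0.000; -0.118 -0.130 0.004 0.000 0.000 -0.000; -0.096 -0.147 0.004 0.000 0.000 -0.000; -0.072 -0.160 0.004 0.000 0.000 -0.000
-0.038 -0.131 0.003 -0.000 -0.000 0.019; -0.038 -0.131 0.003 0.000 0.000 0.019; -0.038 -0.131 0.003 0.000 -0.000 0.019; -0.038 -0.131 0.003 -0.000 0.000 0.019; -0.038 -0.131 0.003 0.000 0.000 0.019; -0.038 -0.131 0.003 -0.000 -0.000 0.019; -0.038 -0.131 0.003 0.000 0.000 0.019; -0.038 -0.131 0.003 -0.000 0.000 0.019; -0.038 -0.131 0.003 0.000 0.000 0.019
```

Emit:
apply_moves:
  plan: "-0.18 -0.01 0.03 0 0 -0.003; -0.16 -0.06 0 0 0 0; -0.15 -0.09 0 0 0 0; -0.14 -0.11 0 0 0 0; -0.12 -0.13 0 0 0 0; -0.1 -0.15 0 0 0 0; -0.07 -0.16 0.02 0 0 0; 0 0 0 0 0 0"

```text
time_s: 9.85
position: [0.5117, 0.1595, 0.1555]
tcp_rot: [[-0.927, -0.375, 0.002], [-0.375, 0.927, -0.0], [-0.002, -0.001, -1.0]]
force: [0.4, 0.2, -0.7]
opening: 0.003
grasp_force: 0.0
```

Emit:
apply_moves:
  plan: "-0.04 -0.13 0 0 0 0.0195; -0.04 -0.13 0 0 0 0.0195; -0.04 -0.13 0.01 0 0 0.0195; -0.04 -0.13 0 0 0 0.0195; 0 0 0 0 0 0"

```text
time_s: 10.27
position: [0.5229, 0.1363, 0.1551]
tcp_rot: [[-0.994, 0.107, 0.0], [0.107, 0.994, -0.0], [-0.0, -0.0, -1.0]]
force: [0.3, 0.2, -0.2]
opening: 0.008
grasp_force: 0.0
```

```bash
cat >> h.py <<'E'
def chk():
    s=bot.read_state();p=s['position'];d=p[:2]-AX;f=s['force']
    yaw=np.degrees(np.arctan2(s['tcp_rot'][1,0],s['tcp_rot'][0,0]))%360
    thf=np.degrees(np.arctan2(d[1],d[0]));th=thf-26.6
    t=np.array([np.sin(np.radians(th)),-np.cos(np.radians(th))])
    print('t',s['time_s'],'r',np.linalg.norm(d).round(4),'knob th~',th.round(1),'yaw-180-th',(yaw-180-th).round(1),'z',p[2].round(4),'Ft',(-f[:2]@t).round(2),'f',np.round(f,1),'j6',s['joint_positions'][5].round(0))
    return th
E
python3 - <<'E'
from h import *
chk()
im=capture('top');P=pose('top')
# pad look again: averaged scene for gap
a=np.mean([capture('scene') for _ in range(4)],0);print(a[198:213,303:306,0].mean(1).round(0))
E
```

```text
t 10.2667 r 0.0552 knob th~ -14.4 yaw-180-th 8.2 z 0.1551 Ft 0.23 f [ 0.3  0.2 -0.2] j6 -81.0
[102. 111. 115. 111.  90.  55.  34.  43.  82. 142. 188. 204. 205. 203.
 201.]
```

Run:
```python
from h import *
P=pose('scene');im=capture('scene');h=cv2.cvtColor(im,cv2.COLOR_RGB2HSV)
m=cv2.inRange(h,(0,80,30),(9,255,150))[155:200,285:335];ys,xs=np.nonzero(m);print(len(xs),np.median(xs)+285,np.median(ys)+155)
for th in(112,20,0,-15,-25):print(th,proj(P,(*fp(th,0),.157))[0].round(1))
for th in (-10,-17):print(rows([((*fp(th-7*k),.1545-.00015*k),th+180-7*k,1) for k in(1,2)]) and '')
```

```text
3 315.0 170.0
112 [291.9 172.3]
20 [310.8 170.1]
0 [314.1 172.1]
-15 [315.7 174. ]
-25 [316.3 175.4]
-0.042 -0.068 0.015 -0.000 0.000 0.031; -0.053 -0.126 0.003 -0.000 0.000 0.019

-0.071 -0.202 0.015 -0.000 0.000 0.050; -0.053 -0.126 0.003 -0.000 0.000 0.019
```

Emit:
apply_moves:
  plan: "-0.04 -0.13 0 0 0 0.0199; -0.04 -0.13 0.01 0 0 0.0199; -0.04 -0.13 0 0 0 0.0199; -0.04 -0.13 0.01 0 0 0.0199; 0 0 0 0 0 0.01"

```text
time_s: 10.98
position: [0.5226, 0.1099, 0.1541]
tcp_rot: [[-0.783, 0.622, 0.0], [0.622, 0.783, -0.0], [-0.0, -0.0, -1.0]]
force: [-0.4, 0.4, -1.0]
opening: 0.003
grasp_force: 0.0
```

```bash
python3 -c "
from h import *
chk()"
```

```text
t 10.9833 r 0.0556 knob th~ -42.0 yaw-180-th 3.5 z 0.1541 Ft 0.03 f [-0.4  0.4 -1. ] j6 -52.0
```

Emit:
apply_moves:
  plan: "-0.04 -0.13 0 0 0 0.0199; -0.04 -0.13 0.01 0 0 0.0199; 0 0 0 0 0 0.004"

```text
time_s: 11.23
position: [0.517, 0.0976, 0.1537]
tcp_rot: [[-0.585, 0.811, 0.001], [0.811, 0.585, -0.0], [-0.001, 0.0, -1.0]]
force: [0.9, 0.2, -0.2]
opening: 0.004
grasp_force: 0.2
```

Emit:
apply_moves:
  plan: "-0.04 -0.13 0 0 0 0.0199; -0.04 -0.13 0.01 0 0 0.0199; 0 0 0 0 0 0.002"

```text
time_s: 11.48
position: [0.5079, 0.0874, 0.1532]
tcp_rot: [[-0.356, 0.934, 0.0], [0.934, 0.356, -0.0], [-0.0, 0.0, -1.0]]
force: [0.1, -0.5, 0.3]
opening: 0.003
grasp_force: 0.2
```

```bash
python3 -c "
from h import *
chk()
im=capture('scene');cv2.imwrite('pics/s5.png',cv2.resize(im[150:210,270:340],None,fx=9,fy=9,interpolation=2)[:,:,::-1])"
```

```text
t 11.4833 r 0.0539 knob th~ -70.3 yaw-180-th 1.2 z 0.1532 Ft -0.06 f [ 0.1 -0.5  0.3] j6 -24.0
```

View pics/s5.png

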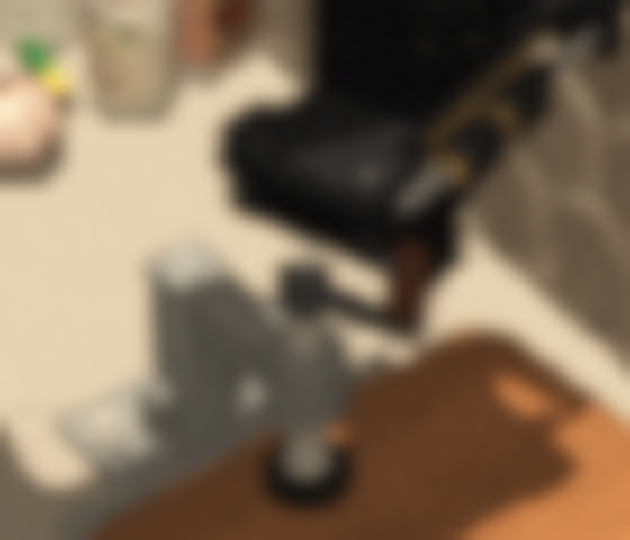

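Run:
```python
from h import *
P=pose('scene')
for th in(-30,-45,-60,-70,-80):print(th,((proj(P,(*fp(th,0),.152))[0]-[270,150])*9).round(0),((proj(P,(*fp(th,0),.134))[0]-[270,150])*9).round(0))
print(((proj(P,(*AX,.14))[0]-[270,150])*9))
```

```text
-30 [418. 245.] [418. 279.]
-45 [417. 265.] [417. 299.]
-60 [408. 284.] [408. 318.]
-70 [397. 296.] [397. 330.]
-80 [383. 306.] [383. 341.]
[297.59914623 274.19929336]
```

The crop shows the knob at about (410,275), θ≈−60°, with the fingers right behind it and the screw following. I'll go on in small steps.

Emit:
apply_moves:
  plan: "-0.055 -0.13 0 0 0 0.0197; -0.055 -0.13 0.01 0 0 0.0197; 0 0 0 0 0 0"

```text
time_s: 11.78
position: [0.4968, 0.0786, 0.1525]
tcp_rot: [[-0.12, 0.993, -0.001], [0.993, 0.12, -0.0], [0.0, -0.001, -1.0]]
force: [0.0, -0.2, 0.1]
opening: 0.005
grasp_force: 0.1
```

```bash
python3 -c "
from h import *
chk()"
```

```text
t 11.7833 r 0.0538 knob th~ -85.5 yaw-180-th 2.3 z 0.1525 Ft 0.01 f [ 0.  -0.2  0.1] j6 -11.0
```

Emit:
apply_moves:
  plan: "-0.05 -0.13 0 0 0 0.0193; -0.05 -0.13 0.01 0 0 0.0193; 0 0 0 0 0 0"

```text
time_s: 12.03
position: [0.4841, 0.073, 0.1521]
tcp_rot: [[0.12, 0.993, -0.001], [0.993, -0.12, -0.0], [-0.0, -0.001, -1.0]]
force: [0.6, 0.4, -0.0]
opening: 0.007
grasp_force: 0.1
```

Emit:
apply_moves:
  plan: "-0.05 -0.13 0 0 0 0.0193; -0.05 -0.13 0.01 0 0 0.0193; 0 0 0 0 0 0"

```text
time_s: 12.28
position: [0.4704, 0.0707, 0.1515]
tcp_rot: [[0.354, 0.935, -0.001], [0.935, -0.354, 0.0], [-0.0, -0.001, -1.0]]
force: [0.3, 0.4, 1.1]
opening: 0.008
grasp_force: 0.1
```

Emit:
apply_moves:
  plan: "-0.05 -0.13 0 0 0 0.0193; -0.05 -0.13 0.01 0 0 0.0193; 0 0 0 0 0 0"

```text
time_s: 12.53
position: [0.4567, 0.0716, 0.151]
tcp_rot: [[0.567, 0.823, -0.001], [0.823, -0.567, 0.0], [-0.0, -0.001, -1.0]]
force: [-0.3, -0.0, 0.7]
opening: 0.003
grasp_force: 0.1
```

```bash
python3 -c "
from h import *
chk()"
```

```text
t 12.5333 r 0.0545 knob th~ -129.7 yaw-180-th 5.1 z 0.151 Ft -0.21 f [-0.3 -0.   0.7] j6 30.0
```

Emit:
apply_moves:
  plan: "-0.05 -0.13 0 0 0 0.0199; -0.05 -0.13 0.01 0 0 0.0199; 0 0 0 0 0 0.008"

```text
time_s: 12.78
position: [0.4435, 0.0757, 0.1505]
tcp_rot: [[0.786, 0.618, -0.001], [0.618, -0.786, 0.0], [-0.001, -0.001, -1.0]]
force: [0.2, -1.2, 0.1]
opening: 0.005
grasp_force: 0.1
```

Emit:
apply_moves:
  plan: "-0.05 -0.13 0 0 0 0.0199; -0.05 -0.13 0.01 0 0 0.0199; 0 0 0 0 0 0"

```text
time_s: 13.03
position: [0.4321, 0.0837, 0.15]
tcp_rot: [[0.914, 0.406, -0.001], [0.406, -0.914, 0.0], [-0.001, -0.001, -1.0]]
force: [0.4, -0.2, 0.3]
opening: 0.006
grasp_force: 0.1
```

Emit:
apply_moves:
  plan: "-0.05 -0.13 0 0 0 0.0199; -0.05 -0.13 0.01 0 0 0.0199; 0 0 0 0 0 0"

```text
time_s: 13.28
position: [0.4232, 0.0942, 0.1495]
tcp_rot: [[0.986, 0.168, -0.001], [0.168, -0.986, 0.0], [-0.001, -0.0, -1.0]]
force: [-0.3, -0.3, 0.9]
opening: 0.005
grasp_force: 0.1
```

```bash
python3 -c "
from h import *
chk()
a=np.mean([capture('scene') for _ in range(6)],0);print(a[198:213,303:306,0].mean(1).round(0))"
```

```text
t 13.2833 r 0.055 knob th~ -173.0 yaw-180-th 2.7 z 0.1495 Ft 0.3 f [-0.3 -0.3  0.9] j6 78.0
[106. 112. 115. 115. 104.  73.  39.  27.  44.  71.  91.  98.  98.  96.
  96.]
```

Run:
```python
from h import *
rows([((*fp(-173-7*k),.1495-.00016*k),190,1) for k in range(1,14)])
```

```text
-0.076 -0.136 0.005 -0.000 -0.000 0.498; 0.031 0.133 0.003 -0.000 -0.000 -0.000; 0.014 0.136 0.003 -0.000 -0.000 -0.000; -0.002 0.136 0.003 0.000 0.000 -0.000; -0.019 0.135 0.003 0.000 0.000 -0.000; -0.035 0.132 0.003 0.000 0.000 -0.000; -0.051 0.127 0.003 0.000 0.000 -0.000; -0.066 0.119 0.003 0.000 0.000 -0.000; -0.080 0.111 0.003 0.000 0.000 -0.000; -0.093 0.100 0.003 0.000 0.000 -0.000
-0.104 0.088 0.003 0.000 0.000 -0.000; -0.114 0.074 0.003 0.000 0.000 -0.000; -0.123 0.060 0.003 0.000 0.000 -0.000
```

Emit:
apply_moves:
  plan: "-0.06 -0.135 0 0 0 0; -0.03 -0.135 0.01 0 0 0; -0.015 -0.135 0 0 0 0; 0 0 0 0 0 0"

```text
time_s: 13.92
position: [0.4141, 0.114, 0.149]
tcp_rot: [[0.987, 0.163, -0.001], [0.163, -0.987, 0.0], [-0.001, -0.0, -1.0]]
force: [0.3, -0.1, -1.0]
opening: 0.006
grasp_force: 0.0
```

Emit:
apply_moves:
  plan: "0 -0.135 0 0 0 0; 0.02 -0.135 0.01 0 0 0; 0.035 -0.13 0 0 0 0; 0 0 0 0 0 0"

```text
time_s: 14.25
position: [0.4143, 0.1343, 0.1485]
tcp_rot: [[0.987, 0.162, -0.0], [0.162, -0.987, 0.0], [-0.0, -0.001, -1.0]]
force: [0.5, 0.0, -0.9]
opening: 0.009
grasp_force: 0.0
```

Emit:
apply_moves:
  plan: "0.05 -0.127 0 0 0 0; 0.066 -0.12 0.01 0 0 0; 0 0 0 0 0 0"

```text
time_s: 14.5
position: [0.4186, 0.1472, 0.148]
tcp_rot: [[0.987, 0.162, 0.0], [0.162, -0.987, 0.001], [0.0, -0.0, -1.0]]
force: [0.1, 0.4, -0.2]
opening: 0.005
grasp_force: 0.2
```

Emit:
apply_moves:
  plan: "0.08 -0.11 0 0 0 0; 0.093 -0.1 0.01 0 0 0; 0 0 0 0 0 0"

```text
time_s: 14.75
position: [0.4261, 0.1589, 0.1476]
tcp_rot: [[0.987, 0.161, 0.001], [0.161, -0.987, 0.001], [0.001, -0.001, -1.0]]
force: [-0.1, -0.7, -1.4]
opening: 0.004
grasp_force: 0.3
```

```bash
python3 -c "
from h import *
chk()
P=pose('scene')
a=np.mean([capture('scene') for _ in range(6)],0).astype(np.uint8);print(a[198:213,303:306,0].mean(1).round(0))
cv2.imwrite('pics/s6.png',cv2.resize(a[155:215,270:340],None,fx=9,fy=9,interpolation=2)[:,:,::-1])"
```

```text
t 14.75 r 0.0549 knob th~ 114.8 yaw-180-th -285.5 z 0.1476 Ft 0.37 f [-0.1 -0.7 -1.4] j6 87.0
[101. 110. 114. 116. 111.  91.  53.  28.  37.  64.  87.  97.  98. 103.
 120.]
```

View pics/s6.png

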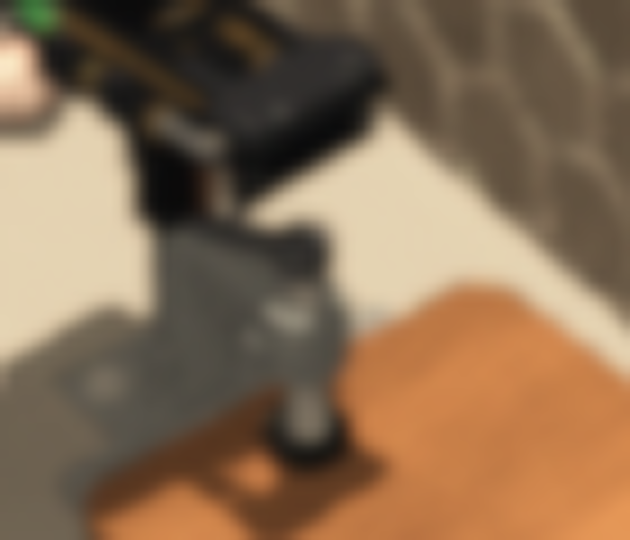

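Emit:
apply_moves:
  plan: "0.104 -0.09 0 0 0 0; 0.114 -0.075 0.01 0 0 0; 0 0 0 0 0 0"

```text
time_s: 15.3
position: [0.4359, 0.1686, 0.1471]
tcp_rot: [[0.987, 0.161, 0.002], [0.161, -0.987, 0.001], [0.002, -0.0, -1.0]]
force: [-0.2, 1.1, 0.2]
opening: 0.001
grasp_force: 0.3
```

```bash
python3 -c "
from h import *
print(chk()-(360));s=[bot.read_state()['force'] for _ in range(3)];print(s)"
```

```text
t 15.3 r 0.055 knob th~ 100.3 yaw-180-th -271.1 z 0.1471 Ft 0.02 f [-0.2  1.1  0.2] j6 88.0
-259.658642559197
[array([-0.21934776,  1.09309776,  0.18596654]), array([-0.21934776,  1.09309776,  0.18596654]), array([-0.21934776,  1.09309776,  0.18596654])]
```

Emit:
apply_moves:
  plan: "0.125 -0.03 0 0 0 0.015; 0.125 -0.03 0.01 0 0 0.0195; 0 0 0 0 0 0"

```text
time_s: 15.55
position: [0.4477, 0.1731, 0.1465]
tcp_rot: [[0.998, -0.057, 0.001], [-0.057, -0.998, 0.001], [0.001, -0.001, -1.0]]
force: [-0.5, 1.2, -0.8]
opening: 0.006
grasp_force: 0.8
```

Emit:
apply_moves:
  plan: "0.125 -0.04 0 0 0 0.0195; 0.125 -0.04 0.01 0 0 0.0195; 0 0 0 0 0 0"

```text
time_s: 15.8
position: [0.4606, 0.1749, 0.146]
tcp_rot: [[0.956, -0.295, 0.002], [-0.295, -0.956, 0.0], [0.002, -0.001, -1.0]]
force: [0.7, 0.3, 0.7]
opening: 0.004
grasp_force: 0.2
```

Emit:
apply_moves:
  plan: "0.125 -0.06 0 0 0 0.014; 0.125 -0.06 0.01 0 0 0.0195; 0 0 0 0 0 0"

```text
time_s: 16.05
position: [0.4743, 0.176, 0.1456]
tcp_rot: [[0.874, -0.486, 0.002], [-0.486, -0.874, -0.0], [0.001, -0.001, -1.0]]
force: [0.3, -0.9, 0.4]
opening: 0.005
grasp_force: 0.1
```

```bash
python3 -c "
from h import *
chk()"
```

```text
t 16.05 r 0.0517 knob th~ 57.6 yaw-180-th 93.3 z 0.1456 Ft -0.77 f [ 0.3 -0.9  0.4] j6 127.0
```

Run:
```python
from h import *
rows([((*fp(62-7*k,min(.025,.02+.001*k)),.1456-.00016*k),-29,1) for k in range(1,14)])
```

```text
0.093 -0.089 0.003 -0.000 -0.000 -0.000; 0.109 -0.035 0.003 -0.000 0.000 0.000; 0.114 -0.024 0.003 0.000 0.000 0.000; 0.117 -0.012 0.003 -0.000 0.000 0.000; 0.118 0.000 0.003 0.000 0.000 0.000; 0.134 0.026 0.003 -0.000 0.000 0.000; 0.130 0.042 0.003 0.000 0.000 0.000; 0.124 0.058 0.003 -0.000 0.000 0.000; 0.116 0.072 0.003 0.000 0.000 0.000; 0.106 0.086 0.003 -0.000 0.000 0.000
0.095 0.098 0.003 0.000 0.000 0.000; 0.082 0.109 0.003 -0.000 0.000 0.000; 0.068 0.118 0.003 0.000 0.000 0.000
```

Emit:
apply_moves:
  plan: "0.1 -0.08 0 0 0 0; 0.11 -0.035 0.01 0 0 0; 0 0 0 0 0 0"

```text
time_s: 16.3
position: [0.486, 0.1756, 0.145]
tcp_rot: [[0.874, -0.486, 0.001], [-0.486, -0.874, -0.0], [0.001, 0.0, -1.0]]
force: [-0.6, -0.1, 0.5]
opening: 0.003
grasp_force: 0.3
```

Emit:
apply_moves:
  plan: "0.115 -0.025 0 0 0 0; 0.12 -0.01 0.01 0 0 0; 0 0 0 0 0 0"

```text
time_s: 16.55
position: [0.4975, 0.1713, 0.1445]
tcp_rot: [[0.873, -0.489, 0.001], [-0.489, -0.873, -0.0], [0.001, -0.0, -1.0]]
force: [-0.9, -0.6, -0.8]
opening: 0.006
grasp_force: 0.2
```

Emit:
apply_moves:
  plan: "0.12 0.005 0 0 0 0; 0.13 0.025 0.01 0 0 0; 0 0 0 0 0 0"

```text
time_s: 16.8
position: [0.5068, 0.1638, 0.1438]
tcp_rot: [[0.872, -0.489, -0.001], [-0.489, -0.872, 0.0], [-0.001, 0.0, -1.0]]
force: [-1.7, 0.8, -0.2]
opening: 0.007
grasp_force: 0.8
```

Emit:
apply_moves:
  plan: "0.13 0.045 0.01 0 0 0; 0 0 0 0 0 0"

```text
time_s: 16.97
position: [0.5115, 0.1588, 0.1434]
tcp_rot: [[0.872, -0.489, -0.0], [-0.489, -0.872, 0.0], [-0.0, -0.0, -1.0]]
force: [-1.6, 1.8, -0.3]
opening: 0.003
grasp_force: 1.1
```

Emit:
apply_moves:
  plan: "0.06 0.03 0 0 0 0; 0 0 0 0 0 0; 0 0 0 0 0 0"

```text
time_s: 17.22
position: [0.5128, 0.1565, 0.1434]
tcp_rot: [[0.872, -0.489, -0.0], [-0.489, -0.872, 0.0], [-0.0, 0.0, -1.0]]
force: [-2.0, 1.1, -0.3]
opening: 0.011
grasp_force: 1.4
```

```bash
python3 -c "
from h import *
chk()"
```

```text
t 17.2167 r 0.0541 knob th~ 9.5 yaw-180-th 141.3 z 0.1434 Ft 1.38 f [-2.   1.1 -0.3] j6 124.0
```

Force is rising, so the pad is near contact. The push is off the finger face, so I'll back off, turn the tool to face the tangent, and come in again.

Emit:
apply_moves:
  plan: "-0.135 -0.19 0 0 0 0; 0 0 0 0 0 0.0183; 0 0 0 0 0 0.0183; 0 0 0 0 0 0.0183; 0 0 0 0 0 0.0183; 0 0 0 0 0 0.0183; 0 0 0 0 0 0; 0 0 0 0 0 0"

```text
time_s: 17.88
position: [0.5131, 0.1685, 0.1441]
tcp_rot: [[0.47, -0.883, 0.003], [-0.883, -0.47, -0.0], [0.002, -0.003, -1.0]]
force: [-0.3, -0.2, 0.3]
opening: 0.003
grasp_force: 0.0
```

```bash
python3 -c "
from h import *
chk()
rows([((.5085,.153,.1435),-62,2)])"
```

```text
t 17.8833 r 0.0622 knob th~ 18.3 yaw-180-th 99.8 z 0.1441 Ft -0.09 f [-0.3 -0.2  0.3] j6 158.0
0.115 0.114 0.006 -0.000 -0.000 0.000; 0.115 0.114 0.006 -0.000 -0.000 0.000
```

Emit:
apply_moves:
  plan: "0.115 0.115 0 0 0 0; 0.115 0.115 0.01 0 0 0; 0 0 0 0 0 0; 0 0 0 0 0 0"

```text
time_s: 18.22
position: [0.5067, 0.1518, 0.143]
tcp_rot: [[0.466, -0.885, -0.0], [-0.885, -0.466, -0.0], [-0.0, 0.0, -1.0]]
force: [-0.3, -0.4, 0.6]
opening: 0.004
grasp_force: 0.0
```

Emit:
apply_moves:
  plan: "0.05 0.02 0 0 0 0; 0.04 0.015 0 0 0 0; 0 0 0 0 0 0; 0 0 0 0 0 0"

```text
time_s: 18.55
position: [0.5077, 0.1482, 0.1432]
tcp_rot: [[0.466, -0.885, 0.001], [-0.885, -0.466, 0.001], [-0.0, -0.001, -1.0]]
force: [0.9, 4.1, 0.3]
opening: 0.006
grasp_force: 1.7
```

Emit:
apply_moves:
  plan: "0.03 0.012 0 0 0 0; 0 0 0 0 0 0; 0 0 0 0 0 0"

```text
time_s: 18.8
position: [0.5081, 0.1465, 0.1432]
tcp_rot: [[0.466, -0.885, 0.001], [-0.885, -0.466, 0.001], [-0.0, -0.001, -1.0]]
force: [1.3, 5.6, -0.4]
opening: 0.007
grasp_force: 2.2
```

Emit:
apply_moves:
  plan: "0.03 0.012 0 0 0 0; 0 0 0 0 0 0; 0 0 0 0 0 0"

```text
time_s: 19.05
position: [0.5085, 0.1448, 0.1432]
tcp_rot: [[0.466, -0.885, 0.002], [-0.885, -0.466, 0.001], [0.0, -0.002, -1.0]]
force: [1.5, 5.2, 0.1]
opening: 0.007
grasp_force: 2.1
```

Emit:
apply_moves:
  plan: "0.03 0.012 0 0 0 0; 0 0 0 0 0 0; 0 0 0 0 0 0"

```text
time_s: 19.3
position: [0.5088, 0.1433, 0.1432]
tcp_rot: [[0.466, -0.885, 0.002], [-0.885, -0.466, 0.001], [0.0, -0.002, -1.0]]
force: [1.7, 4.7, -0.6]
opening: 0.006
grasp_force: 2.2
```

```bash
python3 -c "
from h import *
L=[]
for _ in range(5):
    capture('top');L.append(bot.read_state()['force'])
print(np.round(L,2).tolist(),np.mean(L,0),bot.read_state()['position'])"
```

```text
[[1.36, 4.61, 0.07], [1.84, 4.93, -0.33], [1.54, 5.01, -0.26], [2.22, 5.71, -0.9], [1.46, 4.11, -0.32]] [ 1.68523952  4.87223664 -0.34831573] [0.50880873 0.14329346 0.14324063]
```

Emit:
apply_moves:
  plan: "0.04 0.018 0 0 0 0; 0 0 0 0 0 0; 0 0 0 0 0 0"

```text
time_s: 19.8
position: [0.5091, 0.1411, 0.1432]
tcp_rot: [[0.466, -0.885, 0.002], [-0.885, -0.466, 0.001], [0.0, -0.003, -1.0]]
force: [1.9, 4.0, -0.1]
opening: 0.007
grasp_force: 2.3
```

```bash
cat > f.py <<'E'
from h import *
L=[]
for _ in range(5):
    capture('top');L.append(bot.read_state()['force'])
print(np.mean(L,0).round(2),np.std(L,0).round(2),bot.read_state()['position'])
E
python3 f.py
```

```text
[ 1.87  4.84 -0.6 ] [0.53 0.51 0.23] [0.50918457 0.14111924 0.14327878]
```

Emit:
apply_moves:
  plan: "0.05 0.025 0 0 0 0; 0 0 0 0 0 0; 0 0 0 0 0 0"

```text
time_s: 20.3
position: [0.5095, 0.1383, 0.1433]
tcp_rot: [[0.466, -0.885, 0.003], [-0.885, -0.466, 0.001], [0.001, -0.003, -1.0]]
force: [2.8, 5.4, -0.0]
opening: 0.006
grasp_force: 2.4
```

```bash
python3 f.py
```

```text
[ 2.44  4.84 -0.52] [0.67 0.4  0.78] [0.50951098 0.13833948 0.14328739]
```

Emit:
apply_moves:
  plan: "0.05 0.033 0 0 0 0; 0 0 0 0 0 0; 0 0 0 0 0 0"

```text
time_s: 20.8
position: [0.5096, 0.1354, 0.1433]
tcp_rot: [[0.466, -0.885, 0.004], [-0.885, -0.466, 0.001], [0.001, -0.004, -1.0]]
force: [3.3, 5.4, -1.1]
opening: 0.006
grasp_force: 2.6
```

```bash
python3 f.py
```

```text
[ 3.49  5.17 -1.43] [0.38 0.36 0.28] [0.50959681 0.13542233 0.14335411]
```

Emit:
apply_moves:
  plan: "0.063 0.049 0 0 0 0.008; 0 0 0 0 0 0; 0 0 0 0 0 0"

```text
time_s: 21.3
position: [0.5095, 0.1315, 0.1435]
tcp_rot: [[0.421, -0.907, 0.005], [-0.907, -0.421, 0.001], [0.001, -0.005, -1.0]]
force: [4.0, 5.3, -1.7]
opening: 0.005
grasp_force: 2.7
```

```bash
cat >> f.py <<'E'
s=bot.read_state();n=s['tcp_rot'][:2,0];c=s['position'][:2]-AX+.0095*n;F=-np.mean(L,0)
print('Ft eq',-(c[0]*F[1]-c[1]*F[0])/.05,'j6',s['joint_positions'][5])
E
python3 f.py
```

```text
[ 3.65  5.13 -1.31] [0.33 0.36 0.47] [0.50943359 0.13144805 0.14347597]
Ft eq 4.684134917404122 j6 157.31971206446525
```

Emit:
apply_moves:
  plan: "0.04 0.032 0 0 0 0.006; 0.04 0.034 0 0 0 0.005; 0 0 0 0 0 0; 0 0 0 0 0 0"

```text
time_s: 21.88
position: [0.509, 0.1265, 0.1437]
tcp_rot: [[0.357, -0.934, 0.007], [-0.934, -0.357, 0.001], [0.001, -0.007, -1.0]]
force: [5.2, 6.2, -2.3]
opening: 0.005
grasp_force: 3.1
```

```bash
python3 f.py
```

```text
[ 5.09  6.23 -2.06] [0.36 0.39 0.56] [0.508968  0.1265378 0.1436505]
Ft eq 6.113324825651485 j6 160.7234086569058
```

Emit:
apply_moves:
  plan: "0.03 0.026 0 0 0 0.003; 0.03 0.026 0 0 0 0; 0 0 0 0 0 0; 0 0 0 0 0 0"

```text
time_s: 22.47
position: [0.5082, 0.1229, 0.1437]
tcp_rot: [[0.34, -0.941, 0.009], [-0.941, -0.34, 0.001], [0.002, -0.008, -1.0]]
force: [5.8, 6.6, -2.1]
opening: 0.005
grasp_force: 3.6
```

```bash
python3 f.py
```

```text
[ 6.09  6.58 -2.21] [0.55 0.36 0.51] [0.5082163  0.12292486 0.14372738]
Ft eq 6.88045707850471 j6 161.38497144800934
```

Equivalent push is about 7–8 N, which is snug. Now I back off the knob and lift clear.

Emit:
apply_moves:
  plan: "-0.1 -0.08 0 0 0 0; -0.2 -0.15 0 0 0 0; -0.2 -0.1 0 0 0 0; 0 0 -0.5 0 0 0; 0 0 -0.7 0 0 0; 0 0 -0.7 0 0 0; 0 0 -0.5 0 0 0; 0 0 0 0 0 0; 0 0 0 0 0 0; 0 0 0 0 0 0"

```text
time_s: 23.55
position: [0.5103, 0.1478, 0.262]
tcp_rot: [[0.345, -0.939, -0.003], [-0.939, -0.345, 0.006], [-0.006, 0.001, -1.0]]
force: [0.0, -0.1, 0.3]
opening: 0.006
grasp_force: 0.0
```

Run:
```python
from h import *
s=bot.read_state();print(s['time_s'],s['position'],s['force'],np.abs(s['qvel']).max())
print(bot.hand_in())
```

```text
23.55 [0.51031532 0.14782246 0.26204651] [ 0.01736723 -0.13463212  0.33793216] 1.2884243888631628
the job is handed in; nothing more can be done
None
```

I pushed the board flush against the fence, snugged the clamp at roughly 7–8 N on the knob (estimated from the wrist force), moved the arm clear and handed the job in at 23.6 s; the hand-in returned no verdict, and the pad's force on the board was not measured directly.

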